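# Size a stub axle in the hole gauge

### The job

Find the bearing size of the stub axle that stands in the wheel hub: draw it out, try its journal in the holes of the steel gauge without ever forcing it, and leave it let go and upright in the smallest hole the journal passes through, its bearing shoulder right down on the plate. Lower it, do not drop it, and leave the other axles in their rack and everything else on the bench where it is.

Things in the scene. Friction and masses are not known exactly. Their poses are not given: they have to be found in the camera images.
- axle_a: steel stub axle, 1 of 4 (1 in the hub, 3 in the rack), alike from above: flange 44 mm across, 6 mm thick; on it the round nut end to hold, 16 mm across, 46 mm tall. Below, hidden in the bore: bearing shoulder 20 mm long, 4 mm thicker than the journal; then the journal, 33 mm long with a lead cone (2 x 3 mm), 10, 15, 20 or 25 mm thick, not known which. Origin: axis, flange underside; z up. 0.2 kg
- axle_b: steel stub axle, 1 of 4 (1 in the hub, 3 in the rack), alike from above: flange 44 mm across, 6 mm thick; on it the round nut end to hold, 16 mm across, 46 mm tall. Below, hidden in the bore: bearing shoulder 20 mm long, 4 mm thicker than the journal; then the journal, 33 mm long with a lead cone (2 x 3 mm), 10, 15, 20 or 25 mm thick, not known which. Origin: axis, flange underside; z up. 0.2 kg
- axle_c: steel stub axle, 1 of 4 (1 in the hub, 3 in the rack), alike from above: flange 44 mm across, 6 mm thick; on it the round nut end to hold, 16 mm across, 46 mm tall. Below, hidden in the bore: bearing shoulder 20 mm long, 4 mm thicker than the journal; then the journal, 33 mm long with a lead cone (2 x 3 mm), 10, 15, 20 or 25 mm thick, not known which. Origin: axis, flange underside; z up. 0.2 kg
- axle_d: steel stub axle, 1 of 4 (1 in the hub, 3 in the rack), alike from above: flange 44 mm across, 6 mm thick; on it the round nut end to hold, 16 mm across, 46 mm tall. Below, hidden in the bore: bearing shoulder 20 mm long, 4 mm thicker than the journal; then the journal, 33 mm long with a lead cone (2 x 3 mm), 10, 15, 20 or 25 mm thick, not known which. Origin: axis, flange underside; z up. 0.2 kg
- gauge: gauge fixed to the bench: steel plate 56 x 230 x 14 mm on a foot at each end, top 70 mm above the bench, open below, a row of 4 holes 50 mm apart along its y, 5 mm steps. Origin on the bench under its centre; y towards the smallest hole, z up. Rigid: 5 N of push is enough to feel a refusal; contact force over 60 N (some 30 N of push, or a knock) counts as forcing
- gauge_hole0 (a point): centre of the mouth, on the plate's top face, of the gauge's round 11 mm through hole (the smallest, at the gauge's +y end). A 10 mm journal passes with 1 mm play and its shoulder stops on the plate; thicker journals stop at their lead cone, thinner axles sink past the shoulder to the flange. z up
- gauge_hole1 (a point): centre of the mouth, on the plate's top face, of the gauge's round 16 mm through hole (number 2 of 4 counting up). A 15 mm journal passes with 1 mm play and its shoulder stops on the plate; thicker journals stop at their lead cone, thinner axles sink past the shoulder to the flange. z up
- gauge_hole2 (a point): centre of the mouth, on the plate's top face, of the gauge's round 21 mm through hole (number 3 of 4 counting up). A 20 mm journal passes with 1 mm play and its shoulder stops on the plate; thicker journals stop at their lead cone, thinner axles sink past the shoulder to the flange. z up
- gauge_hole3 (a point): centre of the mouth, on the plate's top face, of the gauge's round 26 mm through hole (the largest, at its -y end). A 25 mm journal passes with 1 mm play and its shoulder stops on the plate; thicker journals stop at their lead cone, thinner axles sink past the shoulder to the flange. z up
- hub: motorcycle wheel hub of cast aluminium with brass bands, lying on its brake drum (124 mm across), spoke flange 94 mm across at 55 to 65 mm height, bearing boss 56 mm across, 75 mm tall; heavy, it stays put. Origin on the bench on its axis, z up
- hub_mouth (a point): centre of the mouth of the hub's 32 mm bore, on top of the boss, 75 mm above the bench; the axle to be sized stands here, up to a few mm off centre
- rack: fixed wooden block 180 x 60 x 75 mm with three 32 mm bores 55 mm apart along its x (at -55, 0 and 55 mm); holds the three axles that are not wanted. Origin on the bench under its centre, z up
- brake_plate: bystander: round brake plate 130 mm across lying flat, with a lug and two bosses, 20 mm tall. Origin at the bench under its centre
- spool: bystander: small standing front hub, two flanges on a ribbed brass barrel, 68 mm across, 64 mm tall. Origin at the bench under its centre
- hammer: bystander: hammer lying on the bench, 240 mm long. Origin under its middle
Mind the look-alikes: they are no part of the job. What is shaped like the axle_a but orange, purple or red is not meant.

How it is judged:
On the way:
1. the hub's axle is drawn clear of the hub (((height (world z) of axle_a above 0.13 m and distance of axle_a from where it was at the start of the episode above 0.055 m) or (height (world z) of axle_b above 0.13 m and distance of axle_b from where it was at the start of the episode above 0.055 m) or (height (world z) of axle_c above 0.13 m and distance of axle_c from where it was at the start of the episode above 0.055 m) or (height (world z) of axle_d above 0.13 m and distance of axle_d from where it was at the start of the episode above 0.055 m))), for 0.1 s.
At the end, for the whole second after the job is handed in: the axle that stood in the hub stands in the smallest gauge hole its journal passes: axis within 2.5 mm of the hole's centre, flange's underside 17 to 23 mm above the plate (shoulder down on it), within 0.05 rad of upright, at rest and let go; the other three still stand upright in the rack's bores (((((horizontal distance between axle_a and gauge_hole0 below 0.0025 m and z of axle_a in the frame of gauge_hole0 between 0.017 and 0.023 m) or (horizontal distance between axle_a and gauge_hole1 below 0.0025 m and z of axle_a in the frame of gauge_hole1 between 0.017 and 0.023 m) or (horizontal distance between axle_a and gauge_hole2 below 0.0025 m and z of axle_a in the frame of gauge_hole2 between 0.017 and 0.023 m) or (horizontal distance between axle_a and gauge_hole3 below 0.0025 m and z of axle_a in the frame of gauge_hole3 between 0.017 and 0.023 m)) and angle between axle_a's own z axis and vertical below 0.05 rad and linear speed of axle_a below 0.02 m/s and (x of axle_b in the frame of rack between -0.08 and 0.08 m and y of axle_b in the frame of rack between -0.02 and 0.02 m and z of axle_b in the frame of rack between 0.07 and 0.08 m and angle between axle_b's own z axis and vertical below 0.1 rad) and (x of axle_c in the frame of rack between -0.08 and 0.08 m and y of axle_c in the frame of rack between -0.02 and 0.02 m and z of axle_c in the frame of rack between 0.07 and 0.08 m and angle between axle_c's own z axis and vertical below 0.1 rad) and (x of axle_d in the frame of rack between -0.08 and 0.08 m and y of axle_d in the frame of rack between -0.02 and 0.02 m and z of axle_d in the frame of rack between 0.07 and 0.08 m and angle between axle_d's own z axis and vertical below 0.1 rad)) or (((horizontal distance between axle_b and gauge_hole0 below 0.0025 m and z of axle_b in the frame of gauge_hole0 between 0.017 and 0.023 m) or (horizontal distance between axle_b and gauge_hole1 below 0.0025 m and z of axle_b in the frame of gauge_hole1 between 0.017 and 0.023 m) or (horizontal distance between axle_b and gauge_hole2 below 0.0025 m and z of axle_b in the frame of gauge_hole2 between 0.017 and 0.023 m) or (horizontal distance between axle_b and gauge_hole3 below 0.0025 m and z of axle_b in the frame of gauge_hole3 between 0.017 and 0.023 m)) and angle between axle_b's own z axis and vertical below 0.05 rad and linear speed of axle_b below 0.02 m/s and (x of axle_a in the frame of rack between -0.08 and 0.08 m and y of axle_a in the frame of rack between -0.02 and 0.02 m and z of axle_a in the frame of rack between 0.07 and 0.08 m and angle between axle_a's own z axis and vertical below 0.1 rad) and (x of axle_c in the frame of rack between -0.08 and 0.08 m and y of axle_c in the frame of rack between -0.02 and 0.02 m and z of axle_c in the frame of rack between 0.07 and 0.08 m and angle between axle_c's own z axis and vertical below 0.1 rad) and (x of axle_d in the frame of rack between -0.08 and 0.08 m and y of axle_d in the frame of rack between -0.02 and 0.02 m and z of axle_d in the frame of rack between 0.07 and 0.08 m and angle between axle_d's own z axis and vertical below 0.1 rad)) or (((horizontal distance between axle_c and gauge_hole0 below 0.0025 m and z of axle_c in the frame of gauge_hole0 between 0.017 and 0.023 m) or (horizontal distance between axle_c and gauge_hole1 below 0.0025 m and z of axle_c in the frame of gauge_hole1 between 0.017 and 0.023 m) or (horizontal distance between axle_c and gauge_hole2 below 0.0025 m and z of axle_c in the frame of gauge_hole2 between 0.017 and 0.023 m) or (horizontal distance between axle_c and gauge_hole3 below 0.0025 m and z of axle_c in the frame of gauge_hole3 between 0.017 and 0.023 m)) and angle between axle_c's own z axis and vertical below 0.05 rad and linear speed of axle_c below 0.02 m/s and (x of axle_a in the frame of rack between -0.08 and 0.08 m and y of axle_a in the frame of rack between -0.02 and 0.02 m and z of axle_a in the frame of rack between 0.07 and 0.08 m and angle between axle_a's own z axis and vertical below 0.1 rad) and (x of axle_b in the frame of rack between -0.08 and 0.08 m and y of axle_b in the frame of rack between -0.02 and 0.02 m and z of axle_b in the frame of rack between 0.07 and 0.08 m and angle between axle_b's own z axis and vertical below 0.1 rad) and (x of axle_d in the frame of rack between -0.08 and 0.08 m and y of axle_d in the frame of rack between -0.02 and 0.02 m and z of axle_d in the frame of rack between 0.07 and 0.08 m and angle between axle_d's own z axis and vertical below 0.1 rad)) or (((horizontal distance between axle_d and gauge_hole0 below 0.0025 m and z of axle_d in the frame of gauge_hole0 between 0.017 and 0.023 m) or (horizontal distance between axle_d and gauge_hole1 below 0.0025 m and z of axle_d in the frame of gauge_hole1 between 0.017 and 0.023 m) or (horizontal distance between axle_d and gauge_hole2 below 0.0025 m and z of axle_d in the frame of gauge_hole2 between 0.017 and 0.023 m) or (horizontal distance between axle_d and gauge_hole3 below 0.0025 m and z of axle_d in the frame of gauge_hole3 between 0.017 and 0.023 m)) and angle between axle_d's own z axis and vertical below 0.05 rad and linear speed of axle_d below 0.02 m/s and (x of axle_a in the frame of rack between -0.08 and 0.08 m and y of axle_a in the frame of rack between -0.02 and 0.02 m and z of axle_a in the frame of rack between 0.07 and 0.08 m and angle between axle_a's own z axis and vertical below 0.1 rad) and (x of axle_b in the frame of rack between -0.08 and 0.08 m and y of axle_b in the frame of rack between -0.02 and 0.02 m and z of axle_b in the frame of rack between 0.07 and 0.08 m and angle between axle_b's own z axis and vertical below 0.1 rad) and (x of axle_c in the frame of rack between -0.08 and 0.08 m and y of axle_c in the frame of rack between -0.02 and 0.02 m and z of axle_c in the frame of rack between 0.07 and 0.08 m and angle between axle_c's own z axis and vertical below 0.1 rad)))); the robot touches nothing.
It fails at once if an axle is forced or dropped against the gauge (contact force over 60 N) (contact force between any of axle_a, axle_b, axle_c, axle_d and gauge above 60 N).
It fails at once if an axle drops or is rammed through a gauge hole (over 0.3 m/s with its journal in the plate) ((x of axle_a in the frame of gauge between -0.028 and 0.028 m and y of axle_a in the frame of gauge between -0.115 and 0.115 m and z of axle_a in the frame of gauge below 0.12 m and linear speed of axle_a above 0.3 m/s) or (x of axle_b in the frame of gauge between -0.028 and 0.028 m and y of axle_b in the frame of gauge between -0.115 and 0.115 m and z of axle_b in the frame of gauge below 0.12 m and linear speed of axle_b above 0.3 m/s) or (x of axle_c in the frame of gauge between -0.028 and 0.028 m and y of axle_c in the frame of gauge between -0.115 and 0.115 m and z of axle_c in the frame of gauge below 0.12 m and linear speed of axle_c above 0.3 m/s) or (x of axle_d in the frame of gauge between -0.028 and 0.028 m and y of axle_d in the frame of gauge between -0.115 and 0.115 m and z of axle_d in the frame of gauge below 0.12 m and linear speed of axle_d above 0.3 m/s)).
It fails at once if a second axle is moved more than 30 mm (distance of each of axle_a, axle_b from where it was at the start of the episode above 0.03 m or distance of each of axle_a, axle_c from where it was at the start of the episode above 0.03 m or distance of each of axle_a, axle_d from where it was at the start of the episode above 0.03 m or distance of each of axle_b, axle_c from where it was at the start of the episode above 0.03 m or distance of each of axle_b, axle_d from where it was at the start of the episode above 0.03 m or distance of each of axle_c, axle_d from where it was at the start of the episode above 0.03 m).
It fails at once if the brake plate, the small hub or the hammer is moved more than 30 mm (distance of any of brake_plate, spool, hammer from where it was at the start of the episode above 0.03 m).
It also fails if it takes over 61 s, if anything falls off the work surface, if the arm or the gripper's body presses on something with over 40 N, if the wrist force passes 120 N, or if a joint passes its speed limit or range.

### The arm

A 6-joint arm with a two-finger parallel gripper is mounted at the origin on the work surface. World frame = base frame: x ahead of the robot, y to its left, z up, the work surface at z = 0. Lengths are in m, angles in rad, forces in N, time in s.
With the tool pointing down it reaches from about 0.375 to 0.975 m from the base axis. Payload 3.8 kg.
Tool frame: the origin (TCP) lies on the centre line of the jaws, within the pads' length; the fingertips stand 25 mm ahead of it and the grasp point (between the pads) lies 6 mm ahead of it; y points along the fingers, z is the direction in which the jaws open and shut, and the axes are right-handed (so a half turn about y gives the same grasp; the last joint's range is limited). The gripper opens to 85 mm and grips with 20 to 120 N. Pads are 22 mm wide; open, the fingers measure 114 mm over their backs; the gripper's body (76 mm by 85 mm) begins 54 mm behind the grasp point. The pads swing forward as they close: fully open they stand 13 mm farther back than shut.
Start: joints at [1.27, 0.264, 1.604, -0, 1.274, -0.037], TCP at [0.176, 0.652, 0.256] pointing down, gripper open.
Joint ranges: [-2.63, 2.63], [-0.94, 2.18], [0.31, 2.57], [-1.31, 4.45], [0, 2.66], [-2.55, 2.55]. Speed limits (rad/s): [2.57, 2.57, 3.14, 3.14, 3.14, 3.14].

### API

Orientations are given as a rotation vector (axis times angle).
In Python, from workcell import bot gives the robot as it stands.
- The arm moves only by the shell command python3 -m jog 'ROWS' [FORCE]. ROWS is JSON, a list of rows, each a list of 5 numbers: the shift along the world's x, y, z in mm, then the turn about the world's z in degrees, then the finger opening in mm, from 0 to 85.4. A call has exactly 10 rows; each row is the pose to reach, as a shift and turn from the pose commanded when the call began; what a row does not reach only later rows make up. A row lasts 1/8 s, in which the tool goes at most 62.5 mm and 10.7 degrees, less where a joint would pass 70% of its speed; a pose out of reach is approached as far as the arm can. A call with a gripper value outside its range is refused whole. The fingers move at their own pace and stop on an object; FORCE is the grip in N (left out, the last holds). Time passes only in rows, so rows that repeat a pose let the fingers close, or fill a call up. It gives the time, the measured TCP pose, the force and the opening at its end, in the units of the state.
- bot.read_state(): the state, without advancing time (a new reading comes with each control period).
- bot.read_camera(name): name is "scene" or "top" or "wrist"; returns a dict with "pixels" (480x640x3 uint8, red, green, blue), "fx", "fy", "cx", "cy" (pixels), "R" (3x3) and "t" (3): a world point X has camera coordinates R X + t. Camera axes: x right, y down, z forward; pixel columns grow to the right and rows downward; lengths in m; the calibration is good to about 2 mm. A picture is of the moment at which its call begins. There is no depth.
- bot.finish_job(): hands the job in, once; it reports no verdict.
The state is a dict: "time": time; "q": joint angles; "joint_vel": joint speeds; "joint_torque": joint torques, N m; "tool_pos": TCP position; "tcp_rot": TCP orientation; "wrist_force": force on the tool from outside, world axes, zero at the start; "torque": the same for the moment, N m; "width": opening from 0.0 (shut) to 1.0 (fully open).
Only numpy, scipy, OpenCV 4.12 (cv2) and the standard library are available. Lean on these libraries where they do the work, as an engineer would, in place of code of your own. Each camera call takes 0.05 s, during which the arm holds its last target.

## Working session

There is one attempt and no reset: what is moved stays moved. The work goes in short steps, Python scripts to look and compute and a shell command to move; the robot and the scene stay as the last step left them, time stands still between calls to the robot, and variables do not carry over. Pictures are saved under pics/ and viewed, and the job is handed in when it is done.

```bash
ls; mkdir -p pics; python3 - <<'E'
from workcell import bot
import cv2
s=bot.read_state();print({k:s[k] for k in('time','tool_pos','tcp_rot','wrist_force','width')})
for n in('scene','top','wrist'):
    c=bot.read_camera(n);cv2.imwrite(f'pics/{n}0.png',c['pixels'][:,:,::-1]);print(n,c['fx'],c['cx'],c['cy'],c['R'],c['t'])
E
```

```text
pics
{'time': 0.0, 'tool_pos': array([0.17581187, 0.6509901 , 0.25494924]), 'tcp_rot': array([-1.56310398,  0.20738069, -0.20682131]), 'wrist_force': array([ 0.33291156, -0.22534164, -1.07095326]), 'width': 1.0002859552211423}
scene 622.5868168370264 320.00177376898006 243.08972130671424 [[-0.8711241   0.49085593  0.01425696]
 [ 0.33299863  0.61181372 -0.71749277]
 [-0.36090819 -0.6202777  -0.69642003]] [ 0.51590707 -0.15045239  1.69726536]
top 503.60129125404194 322.66922416797513 242.6341176259024 [[-0.01788111 -0.99983862  0.0017342 ]
 [-0.97873053  0.01714903 -0.20443204]
 [ 0.20436931 -0.00535279 -0.97887922]] [-0.00132178  0.58396735  1.14140625]
wrist 413.83314209747357 319.6495245991659 240.396175594188 [[ 0.26111951  0.96530574 -0.00119511]
 [ 0.92082863 -0.24871639  0.30035779]
 [ 0.28963985 -0.07952977 -0.95382586]] [-0.67457548 -0.03930288  0.38087594]
```

View pics/scene0.png

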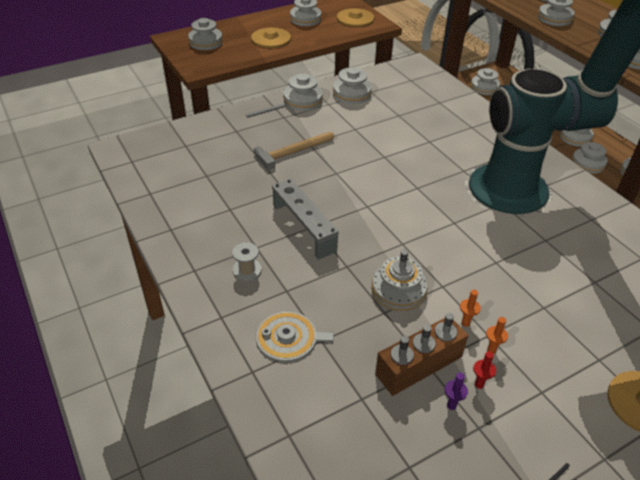

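View pics/top0.png

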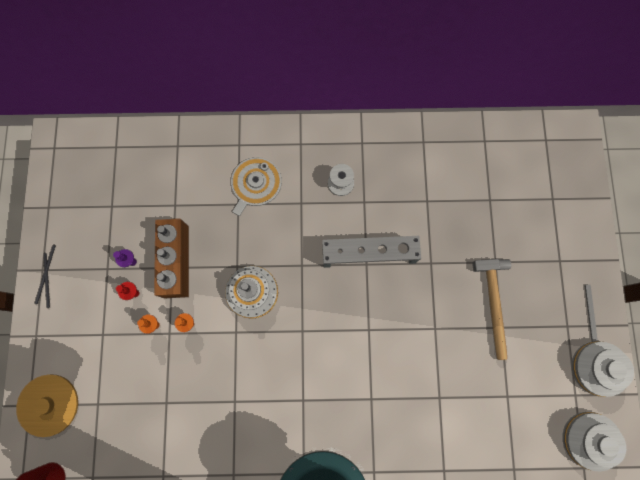

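View pics/wrist0.png

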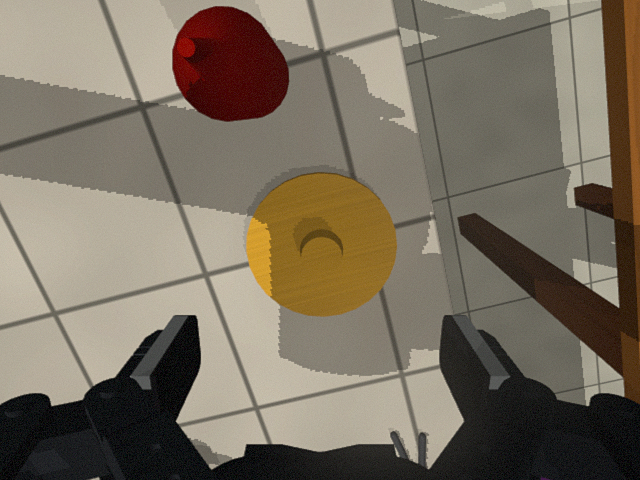

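The hub's axle shows at top (246,286) and scene (403,260). The rack's three axles are at top (165,232), (165,255) and (165,280). The gauge holes are at top (340,251) smallest to (404,248) largest. The orange, red and purple shapes are decoys. I'll enlarge the hub and gauge to confirm and measure.

```bash
python3 - <<'E'
import cv2,numpy as np
t=cv2.imread('pics/top0.png');s=cv2.imread('pics/scene0.png')
r=lambda im,x,y,w,h,k:cv2.resize(im[y:y+h,x:x+w],None,fx=k,fy=k,interpolation=cv2.INTER_CUBIC)
cv2.imwrite('pics/c_hub_top.png',np.hstack([r(t,215,255,70,70,5),r(s,365,240,70,70,5)]))
cv2.imwrite('pics/c_g_top.png',np.vstack([r(t,315,225,112,46,6)]))
cv2.imwrite('pics/c_g_sc.png',np.vstack([r(s,262,170,90,90,6)]))
E
```

```text
(no output)
```

View pics/c_hub_top.png

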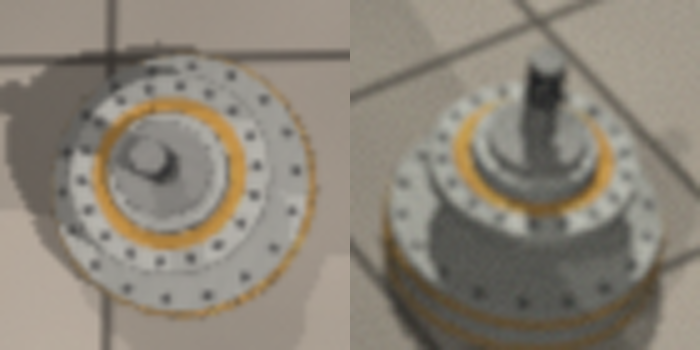

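View pics/c_g_top.png

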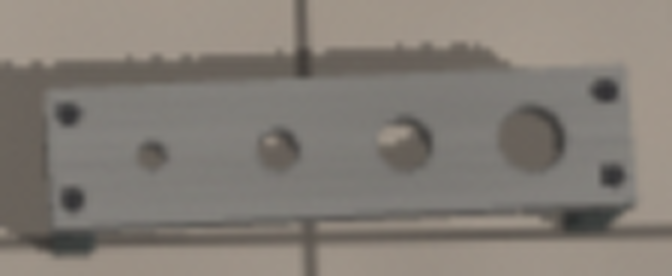

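View pics/c_g_sc.png

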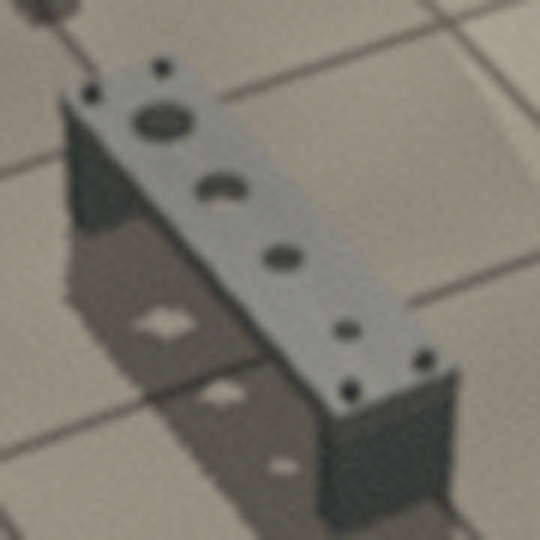

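```bash
cat > h.py <<'E'
import numpy as np,cv2
from workcell import bot
from scipy.spatial.transform import Rotation as Ro
def ray(c,u,v,z):
    d=c['R'].T@np.array([(u-c['cx'])/c['fx'],(v-c['cy'])/c['fy'],1]);o=-c['R'].T@c['t']
    return o+d*(z-o[2])/d[2]
def proj(c,X):
    p=c['R']@np.array(X)+c['t'];return np.array([c['fx']*p[0]/p[2]+c['cx'],c['fy']*p[1]/p[2]+c['cy']])
def st():
    s=bot.read_state();print('t',round(s['time'],2),'tcp',np.round(s['tool_pos']*1000,1),'F',np.round(s['wrist_force'],1),'T',np.round(s['torque'],2),'w',round(s['width']*85.4,1))
    R=Ro.from_rotvec(s['tcp_rot']).as_matrix();return s,R
def save(n,c,x=0,y=0,w=640,h=480,k=1,marks=()):
    im=c['pixels'][:,:,::-1].copy()[y:y+h,x:x+w];im=cv2.resize(im,None,fx=k,fy=k,interpolation=cv2.INTER_CUBIC)
    for X in marks:
        p=(proj(c,X)-[x,y]+.5)*k-.5;cv2.drawMarker(im,(int(p[0]),int(p[1])),(0,0,255),0,8,1)
    cv2.imwrite(f'pics/{n}.png',im)
E
python3 - <<'E'
from h import *
T=bot.read_camera('top');S=bot.read_camera('scene')
f=lambda u,k,o:(np.array(u)+.5)/k-.5+np.array(o)
print('nut',ray(T,*f((150,157),5,(215,255)),.127),ray(S,*f((197,60),5,(365,240)),.127))
A=[ray(T,*f(u,6,(315,225)),.07)*1000 for u in((152,155),(279,149),(405,143),(532,138))]
B=[ray(S,*f(u,6,(262,170)),.07)*1000 for u in((347,330),(283,257),(221,188),(163,122))]
for i in range(4):print(i,A[i].round(1),B[i].round(1))
# mouth of the hub brass ring
print('hubring top',ray(T,*f((170,174),5,(215,255)),.065),'sc',ray(S,*f((188,160),5,(365,240)),.065))
s,R=st();print(R)
E
```

```text
nut [0.47503594 0.16301628 0.127     ] [0.47980108 0.16351187 0.127     ]
0 [562.4 -52.   70. ] [565.8 -51.7  70. ]
1 [ 563.9 -102.    70. ] [ 567.1 -102.    70. ]
2 [ 565.4 -151.6   70. ] [ 569.  -151.9   70. ]
3 [ 566.6 -201.7   70. ] [ 570.3 -201.2   70. ]
hubring top [0.47455691 0.16298655 0.065     ] sc [0.47767928 0.16522267 0.065     ]
t 0.25 tcp [175.9 651.3 255.6] F [-0.1  0.2  0. ] T [-0.03  0.02 -0.01] w 84.7
[[ 9.65407632e-01 -3.56699103e-04  2.60745042e-01]
 [-2.60745278e-01 -1.07821406e-03  9.65407032e-01]
 [-6.32208521e-05 -9.99999355e-01 -1.13392369e-03]]
```

```bash
python3 -m jog '[[30,-50,0,2,85],[60,-100,0,4,80],[90,-150,0,6,70],[125,-200,0,8,60],[155,-250,0,10,50],[185,-300,0,12,50],[215,-350,0,14,50],[250,-400,-10,15.1,50],[275,-445,-20,15.1,50],[300,-487,-30,15.1,50]]' 40
python3 - <<'E'
from h import *
s,R=st();print(R.round(4));c=bot.read_camera('wrist');print(c['R'],c['t'],-c['R'].T@c['t'])
save('w1',c,marks=[(.4775,.1633,.127)])
E
```

```text
time: 1.5
tool_pos: [0.4767, 0.1629, 0.2262]
tcp_rot: [-1.571, 0.0, -0.001]
wrist_force: [1.0, 0.1, 0.6]
width: 0.587
t 1.5 tcp [476.7 162.9 226.2] F [1.  0.1 0.6] T [-0.03 -0.04 -0.03] w 50.1
[[ 1.e+00  7.e-04  9.e-04]
 [-9.e-04  2.e-04  1.e+00]
 [ 7.e-04 -1.e+00  2.e-04]]
[[ 1.23677449e-03  9.99998736e-01  9.98893584e-04]
 [ 9.53528394e-01 -1.48026763e-03  3.01299536e-01]
 [ 3.01300634e-01  5.79833816e-04 -9.53529020e-01]] [-0.16413152 -0.48532495  0.20868313] [0.40009775 0.16329191 0.34537755]
```

View pics/w1.png

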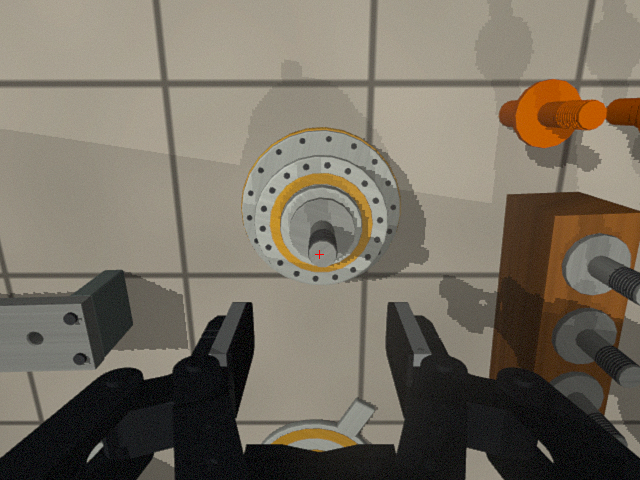

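```bash
python3 -m jog '[[-1,1,-25,0,50],[-1,1,-50,0,50],[-1,1,-75,0,50],[-1,1,-95,0,50],[-1,1,-110,0,50],[-1,1,-110,0,50],[-1,1,-110,0,8],[-1,1,-110,0,8],[-1,1,-110,0,8],[-1,1,-110,0,8]]' 60
python3 - <<'E'
from h import *
s,R=st();c=bot.read_camera('wrist');save('w2',c)
E
```

```text
time: 2.8
tool_pos: [0.4759, 0.1654, 0.1175]
tcp_rot: [-1.571, -0.001, -0.002]
wrist_force: [-0.5, -3.2, 5.9]
width: 0.168
t 2.8 tcp [475.9 165.4 117.5] F [-0.5 -3.2  5.9] T [-0.55  0.13  0.02] w 14.4
```

View pics/w2.png

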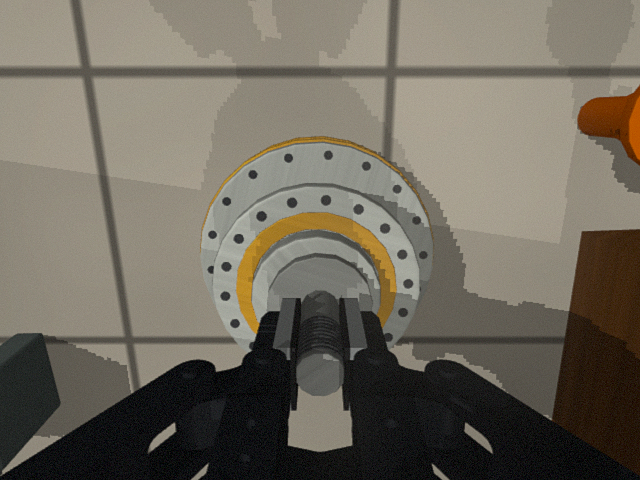

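```bash
python3 -m jog '[[0,0,4,0,8],[0,0,10,0,8],[0,0,20,0,8],[0,0,30,0,8],[0,0,42,0,8],[0,0,54,0,8],[0,0,66,0,8],[0,0,78,0,8],[0,0,88,0,8],[0,0,95,0,8]]'
python3 - <<'E'
from h import *
s,R=st();c=bot.read_camera('wrist');save('w3',c);c=bot.read_camera('scene');save('s3',c,360,170,100,100,6)
E
```

```text
time: 4.1
tool_pos: [0.4752, 0.1657, 0.2121]
tcp_rot: [-1.571, -0.0, -0.001]
wrist_force: [0.5, -0.1, -2.0]
width: 0.166
t 4.1 tcp [475.2 165.7 212.1] F [ 0.5 -0.1 -2. ] T [0.02 0.03 0.03] w 14.2
```

View pics/w3.png

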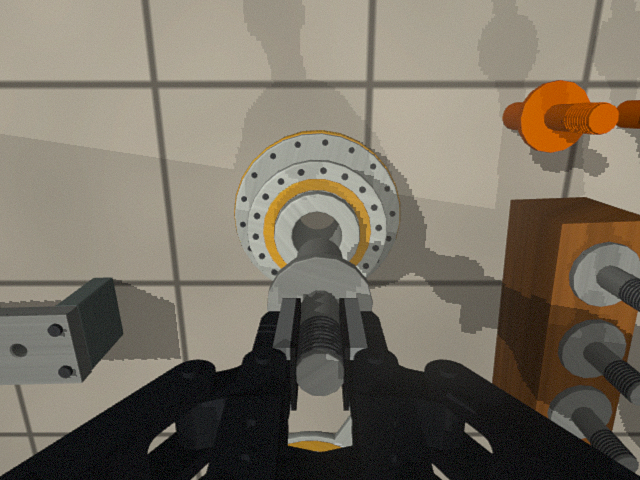

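View pics/s3.png

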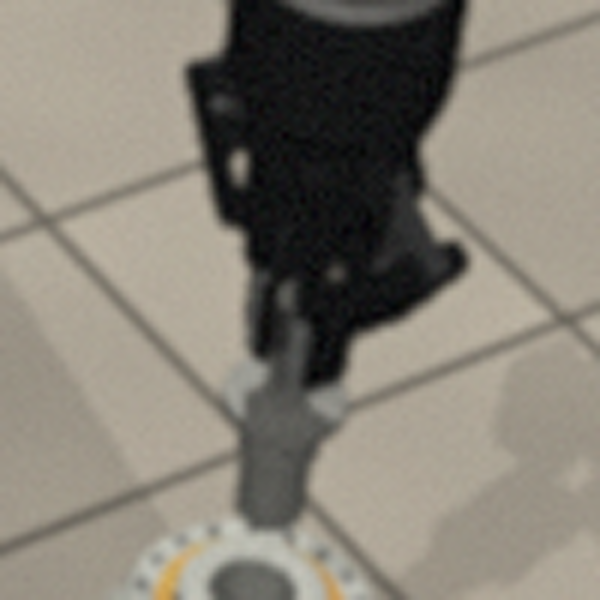

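```bash
python3 - <<'E'
import cv2
a=cv2.imread('pics/w3.png')
b=cv2.resize(a[180:320,240:400],None,fx=5,fy=5,interpolation=cv2.INTER_CUBIC)[:600]
cv2.imwrite('pics/w3c.png',cv2.convertScaleAbs(b,alpha=1.5,beta=20))
E
```

```text
(no output)
```

View pics/w3c.png

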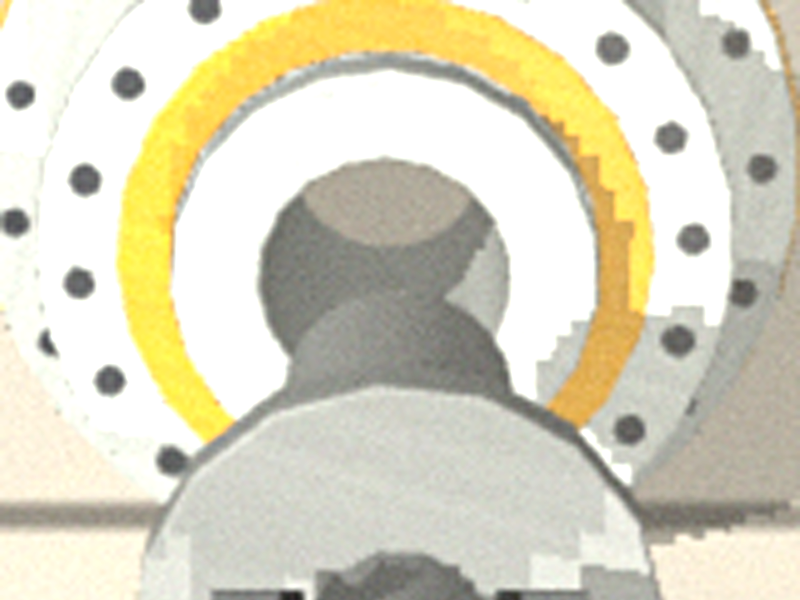

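```bash
python3 -m jog '[[5,-20,0,0,8],[15,-55,0,0,8],[27,-95,0,0,8],[40,-140,0,0,8],[53,-185,0,0,8],[66,-230,0,0,8],[77,-270,0,0,8],[85,-298,0,0,8],[89,-312,0,0,8],[90,-316,0,0,8]]'
python3 - <<'E'
from h import *
s,R=st()
m=[(.4752+.09,.1657-.316,.0)]
for n in('wrist','top','scene'):
    c=bot.read_camera(n);x,y=((220,100) if n=='wrist' else proj(c,[s['tool_pos'][0],s['tool_pos'][1],.11]).astype(int)-50)
    if n=='wrist': save('w4',c);print(c['t'],c['R'])
    else: save(n+'4',c,x,y,100,100,6);print(n,x,y)
    np.savez(f'cam4_{n}.npz',**c)
E
```

```text
time: 5.45
tool_pos: [0.5648, -0.1506, 0.2107]
tcp_rot: [-1.57, 0.002, -0.0]
wrist_force: [-0.3, 0.9, -2.8]
width: 0.172
t 5.45 tcp [ 564.8 -150.6  210.7] F [-0.3  0.9 -2.8] T [ 0.03 -0.    0.03] w 14.7
[ 0.14898075 -0.56514015  0.168635  ] [[ 1.53673685e-03  9.99997781e-01  1.44094327e-03]
 [ 9.54045718e-01 -1.89790739e-03  2.99655078e-01]
 [ 2.99657148e-01  9.14234760e-04 -9.54046518e-01]]
top 333 195
scene 250 138
```

View pics/w4.png

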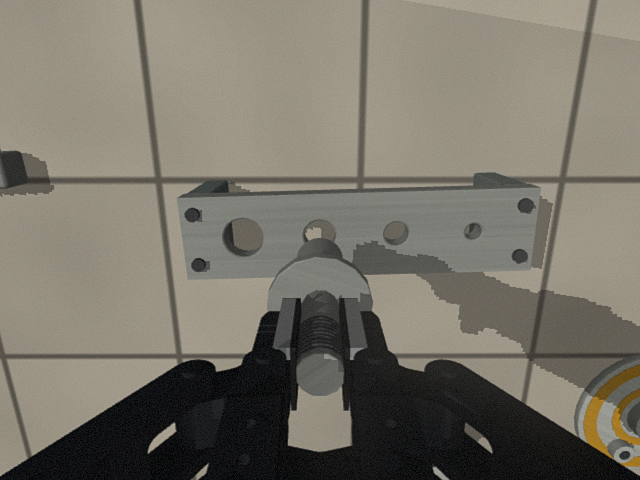

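View pics/scene4.png

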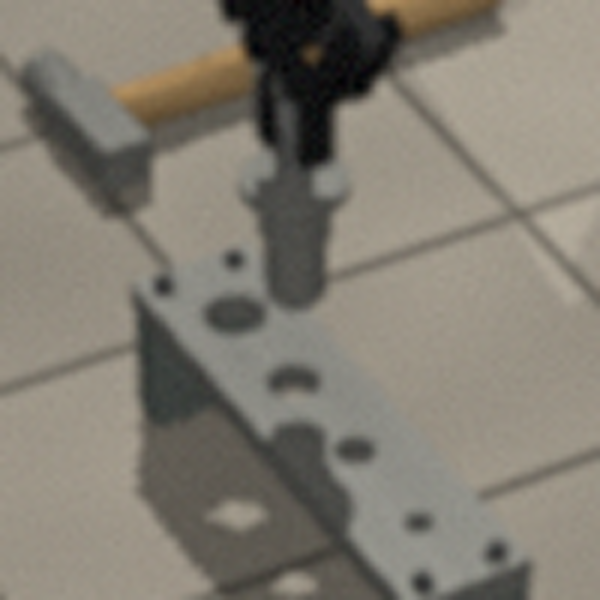

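View pics/top4.png

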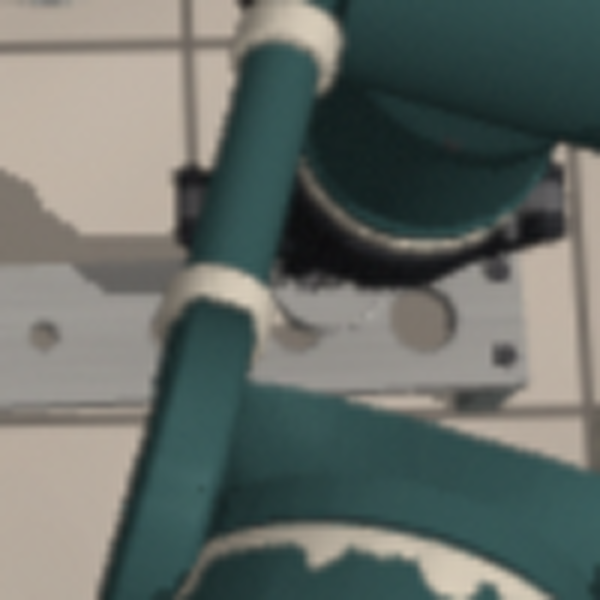

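```bash
python3 - <<'E'
from h import *
c=dict(np.load('cam4_scene.npz'))
g=cv2.cvtColor(c['pixels'],cv2.COLOR_RGB2GRAY)
x,y=250+35,138+20
b=cv2.resize(c['pixels'][y:y+40,x:x+30,::-1],None,fx=16,fy=16,interpolation=cv2.INTER_CUBIC)[:600]
cv2.imwrite('pics/s4c.png',cv2.convertScaleAbs(b,alpha=1.3))
for v in range(166,192): print(v,g[v,286:312])
X=[.5648,-.1506,0]
for z in(.168,.15,.13,.12,.115):
    X[2]=z;print(z,proj(c,X),c['fx']/(c['R']@X+c['t'])[2]/1000)
E
```

```text
166 [145 149 149 143 139 139 136 133 131 113  76  70  74  67  57  63  92 114
 127 132 137 138 142 147 149 147]
167 [148 146 148 142 137 135 128 118 114  96  75  73  75  73  72  77 112 136
 141 140 137 134 144 147 148 150]
168 [147 148 144 135 129 137 115  90  81  77  69  73  76  76  70  79 114 137
 140 141 136 132 136 146 149 148]
169 [146 146 144 129 118 125 112  80  73  73  75  77  77  74  73  80 112 134
 141 137 131 122 130 146 150 150]
170 [143 148 144 131 109 105  96  78  72  75  75  77  74  76  77  79 100 116
 122 123 112 112 128 148 150 149]
171 [147 146 144 140 111  92  76  72  75  74  78  79  74  74  75  73  76  85
  85  89  94 113 139 152 148 151]
172 [147 144 144 145 135 110  84  72  73  76  75  74  77  76  77  74  73  73
  72  84 109 135 148 151 151 152]
173 [144 146 146 146 146 133 108  85  75  72  78  80  79  80  77  78  72  70
  78 107 137 148 151 153 149 151]
174 [144 143 144 147 145 143 124  90  71  69  77  77  74  77  75  69  70  70
  82 122 150 153 154 154 152 151]
175 [148 145 145 146 146 145 127  91  72  73  74  75  74  74  71  74  71  70
  86 122 150 151 151 151
[... 1350 characters left out ...]
  77  74  76  73  79  89 103 112 110  93  83  74  74  80  88 106 130
 142 147 144 148 147 148 148 148]
189 [ 70  72  72  74  72  66  69  83 111 130 118 106 100  97 102 112 133 144
 148 148 144 145 146 147 148 148]
190 [ 68  73  71  74  73  72  66  79 112 135 138 130 123 130 132 138 145 145
 143 145 146 144 146 147 148 147]
191 [ 63  69  68  66  65  67  74  86 118 135 138 138 135 136 138 139 141 143
 145 147 145 148 146 147 147 148]
0.168 [299.82625422 168.94183711] 0.4235746438721325
0.15 [299.8890858  174.99301285] 0.41999272651341785
0.13 [299.95766395 181.59762761] 0.41608320788415853
0.12 [299.99147647 184.85403912] 0.41415561605439233
0.115 [300.00826552 186.47095652] 0.4131985021385915
```

View pics/s4c.png

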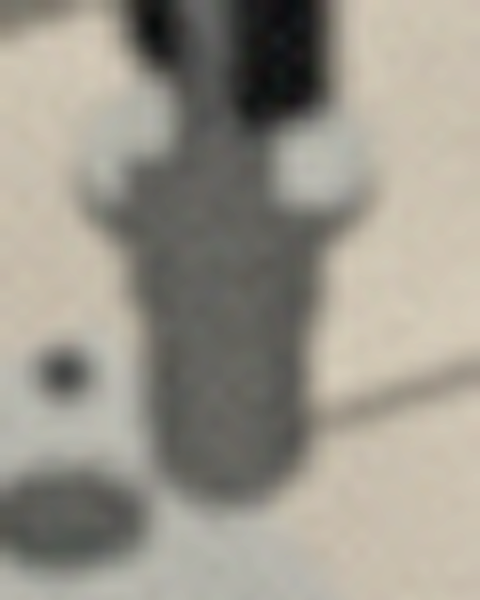

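Scene profile: the shoulder is 12.2 px wide (29.0 mm) and the journal 10.2 px (24.6 mm), so it looks like the 25 mm axle for hole 3. Next I'll measure the axle axis against the holes in the wrist view.

```bash
python3 - <<'E'
from h import *
c=dict(np.load('cam4_wrist.npz'))
im=c['pixels'][:,:,::-1]
r=lambda x,y,w,h,k:cv2.convertScaleAbs(cv2.resize(im[y:y+h,x:x+w],None,fx=k,fy=k,interpolation=cv2.INTER_CUBIC),alpha=1.4)
cv2.imwrite('pics/w4a.png',r(170,175,155,110,5))
cv2.imwrite('pics/w4b.png',r(260,210,120,190,3))
cv2.imwrite('pics/w4d.png',r(370,175,180,110,4))
E
```

```text
(no output)
```

View pics/w4a.png

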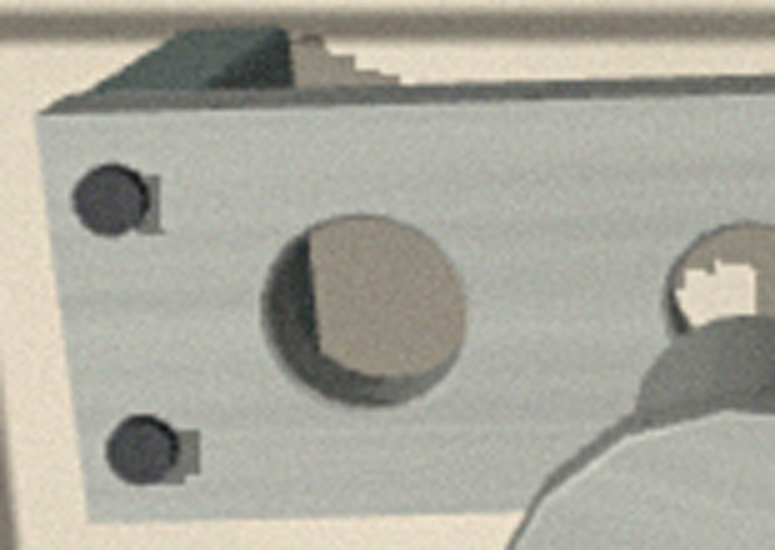

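View pics/w4b.png

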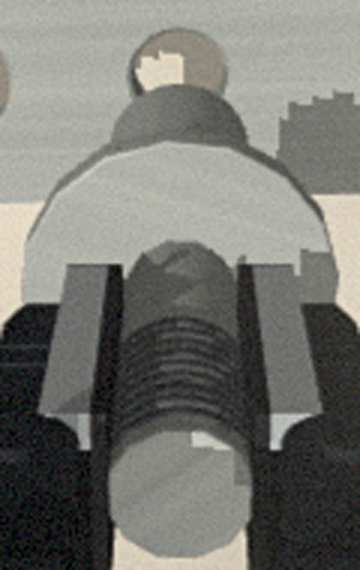

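View pics/w4d.png

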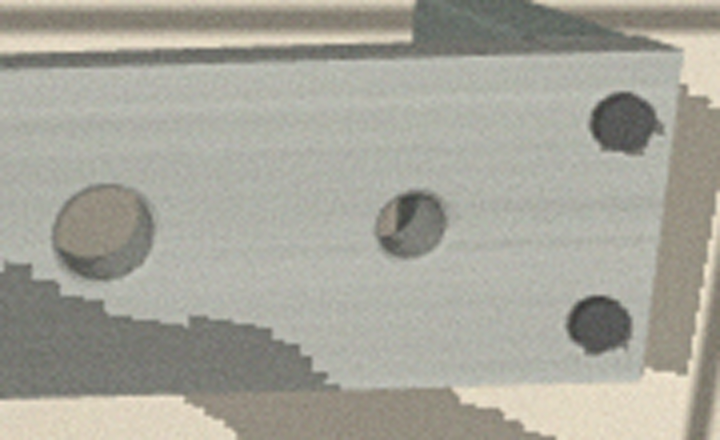

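```bash
python3 - <<'E'
from h import *
c=dict(np.load('cam4_wrist.npz'))
for n,u in(('h3',(242.5,236.6)),('h1',(395.6,232.6)),('h0',(472.4,230.6))):print(n,(ray(c,*u,.07)*1000).round(1))
s,_=st();tz=.2107;print('nuttop',ray(c,319.8,373,tz+.0095)*1000)
th=np.linspace(0,2*np.pi,721)
def ext(x,y,z,r):
    P=np.array([proj(c,[x+r*np.cos(t),y+r*np.sin(t),z]) for t in th]);return P.min(0).round(1),P.max(0).round(1)
for x in(.560,.5625,.565):
    f=tz-.0425
    print(x,'nut',ext(x,-.1506,f+.052,.008),'fl',ext(x,-.1506,f+.006,.022),'tip',ext(x,-.1506,f-.053,.0105),'cone',ext(x,-.1506,f-.05,.0125))
E
```

```text
h3 [ 567.4 -200.6   70. ]
h1 [ 564.8 -100.2   70. ]
h0 [563.6 -50.   70. ]
t 5.6 tcp [ 564.7 -149.5  211. ] F [ 0.1  0.1 -1.8] T [ 0.02 -0.04 -0.01] w 14.8
nuttop [ 565.88739805 -150.12145842  220.2       ]
0.56 nut (array([292. , 333.2]), array([344.4, 378.8])) fl (array([264.8, 242. ]), array([372. , 340.2])) tip (array([299.4, 229.1]), array([337.8, 265.5])) cone (array([295.4, 227. ]), array([341.7, 270.9]))
0.5625 nut (array([292.1, 340.5]), array([344.3, 385.7])) fl (array([265.1, 248. ]), array([371.7, 345.3])) tip (array([299.4, 233.6]), array([337.7, 269.7])) cone (array([295.5, 231.6]), array([341.6, 275.1]))
0.565 nut (array([292.3, 347.8]), array([344.2, 392.4])) fl (array([265.3, 253.9]), array([371.5, 350.4])) tip (array([299.5, 238. ]), array([337.7, 273.9])) cone (array([295.6, 236. ]), array([341.6, 279.3]))
```

```bash
python3 -m jog '[[0.5,-10,0,0,8],[1,-25,0,0,8],[1.2,-40,0,0,8],[1.2,-48,0,0,8],[1.2,-50.5,-5,0,8],[1.2,-50.5,-13,0,8],[1.2,-50.5,-22,0,8],[1.2,-50.5,-30,0,8],[1.2,-50.5,-36,0,8],[1.2,-50.5,-36,0,8]]'
python3 - <<'E'
from h import *
s,R=st()
for n in('wrist','scene'):
    c=bot.read_camera(n);np.savez(f'cam5_{n}.npz',**c)
    if n=='wrist': save('w5',c,200,150,240,250,2.4)
    else: save('s5',c,250,140,80,80,7)
E
```

```text
time: 6.85
tool_pos: [0.5658, -0.2005, 0.1744]
tcp_rot: [-1.57, 0.001, 0.001]
wrist_force: [0.4, -1.2, -2.1]
width: 0.168
t 6.85 tcp [ 565.8 -200.5  174.4] F [ 0.4 -1.2 -2.1] T [0.02 0.   0.02] w 14.4
```

View pics/w5.png

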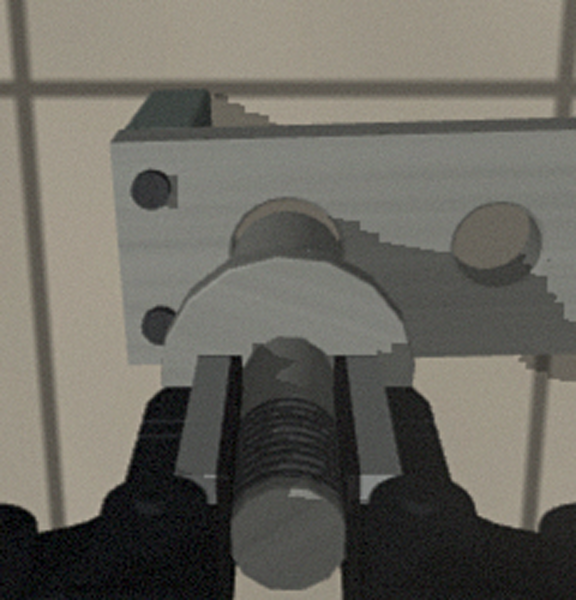

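View pics/s5.png

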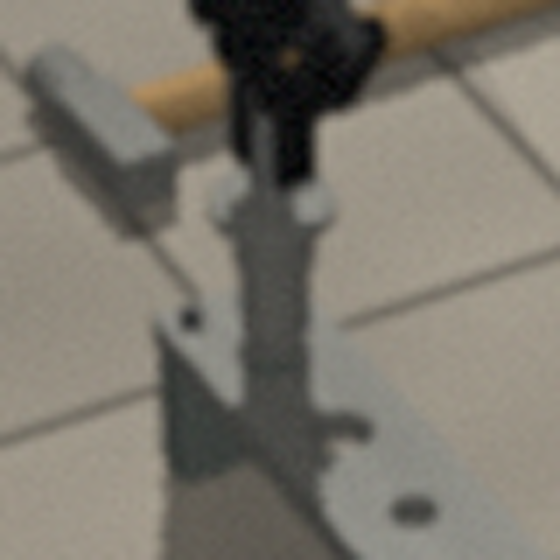

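```bash
python3 -m jog '[[0,0,-2,0,8],[0,0,-4,0,8],[0,0,-6,0,8],[0,0,-7,0,8],[0,0,-8,0,8],[0,0,-9,0,8],[0,0,-10,0,8],[0,0,-11,0,8],[0,0,-12,0,8],[0,0,-12,0,8]]'
python3 -c "
from h import *
st()"
```

```text
time: 8.2
tool_pos: [0.5662, -0.2009, 0.1632]
tcp_rot: [-1.571, 0.0, -0.0]
wrist_force: [1.4, 0.7, -2.1]
width: 0.168
t 8.2 tcp [ 566.2 -200.9  163.2] F [ 1.4  0.7 -2.1] T [-0.01 -0.02 -0.02] w 14.4
```

No contact yet. I'll go down another 6 mm.

```bash
python3 -m jog '[[0,0,-0.7,0,8],[0,0,-1.4,0,8],[0,0,-2.1,0,8],[0,0,-2.8,0,8],[0,0,-3.5,0,8],[0,0,-4.2,0,8],[0,0,-4.8,0,8],[0,0,-5.4,0,8],[0,0,-6,0,8],[0,0,-6,0,8]]'
python3 -c "
from h import *
st()"
```

```text
time: 9.45
tool_pos: [0.5664, -0.2008, 0.1573]
tcp_rot: [-1.571, -0.0, -0.001]
wrist_force: [1.7, 0.8, -1.0]
width: 0.171
t 9.45 tcp [ 566.4 -200.8  157.3] F [ 1.7  0.8 -1. ] T [ 0.28 -0.4  -0.02] w 14.6
```

```bash
python3 -m jog '[[0.3,0.2,0,0,8],[0.6,0.4,0,0,8],[0.6,0.4,-0.5,0,8],[0.6,0.4,-1,0,8],[0.6,0.4,-1.5,0,8],[0.6,0.4,-2,0,8],[0.6,0.4,-2.5,0,8],[0.6,0.4,-3,0,8],[0.6,0.4,-3,0,8],[0.6,0.4,-3,0,8]]'
python3 -c "
from h import *
st()"
```

```text
time: 10.7
tool_pos: [0.5667, -0.2004, 0.1541]
tcp_rot: [-1.571, 0.0, 0.0]
wrist_force: [0.3, -0.2, -2.8]
width: 0.17
t 10.7 tcp [ 566.7 -200.4  154.1] F [ 0.3 -0.2 -2.8] T [-0.03 -0.08  0.06] w 14.5
```

```bash
python3 -m jog '[[0,0,-1,0,8],[0,0,-2,0,8],[0,0,-3.5,0,8],[0,0,-5,0,8],[0,0,-6.5,0,8],[0,0,-8,0,8],[0,0,-9.5,0,8],[0,0,-11,0,8],[0,0,-12,0,8],[0,0,-12,0,8]]'
python3 -c "
from h import *
st()"
```

```text
time: 11.95
tool_pos: [0.5667, -0.2004, 0.1421]
tcp_rot: [-1.571, 0.0, -0.0]
wrist_force: [0.8, 1.0, -2.5]
width: 0.17
t 11.95 tcp [ 566.7 -200.4  142.1] F [ 0.8  1.  -2.5] T [ 0.02 -0.02  0.02] w 14.5
```

Still free. The shoulder should meet the plate at TCP z of about 132.5, so I'll go 7 mm and then move in small steps.

```bash
python3 -m jog '[[0,0,-1,0,8],[0,0,-2,0,8],[0,0,-3,0,8],[0,0,-4,0,8],[0,0,-5,0,8],[0,0,-6,0,8],[0,0,-6.5,0,8],[0,0,-7,0,8],[0,0,-7.5,0,8],[0,0,-7.5,0,8]]'
python3 -c "
from h import *
st()"
python3 -m jog '[[0,0,-0.4,0,8],[0,0,-0.8,0,8],[0,0,-1.2,0,8],[0,0,-1.6,0,8],[0,0,-2,0,8],[0,0,-2.4,0,8],[0,0,-2.7,0,8],[0,0,-3,0,8],[0,0,-3,0,8],[0,0,-3,0,8]]'
python3 -c "
from h import *
st()"
```

```text
time: 13.2
tool_pos: [0.5668, -0.2004, 0.1348]
tcp_rot: [-1.571, 0.0, -0.0]
wrist_force: [0.9, -0.4, -2.5]
width: 0.169
t 13.2 tcp [ 566.8 -200.4  134.8] F [ 0.9 -0.4 -2.5] T [ 0.01 -0.05 -0.02] w 14.4
time: 14.45
tool_pos: [0.567, -0.2005, 0.1325]
tcp_rot: [-1.571, -0.0, -0.001]
wrist_force: [-2.2, 0.8, 6.0]
width: 0.176
t 14.45 tcp [ 567.  -200.5  132.5] F [-2.2  0.8  6. ] T [0.24 0.53 0.04] w 15.0
```

```bash
python3 - <<'E'
from h import *
c=bot.read_camera('wrist');save('w6',c,200,150,240,250,2.4)
c=bot.read_camera('scene');save('s6',c,250,140,80,80,7);st()
E
```

```text
t 14.55 tcp [ 567.  -200.5  132.5] F [-2.5  1.4  5.3] T [0.26 0.54 0.06] w 14.6
```

View pics/w6.png

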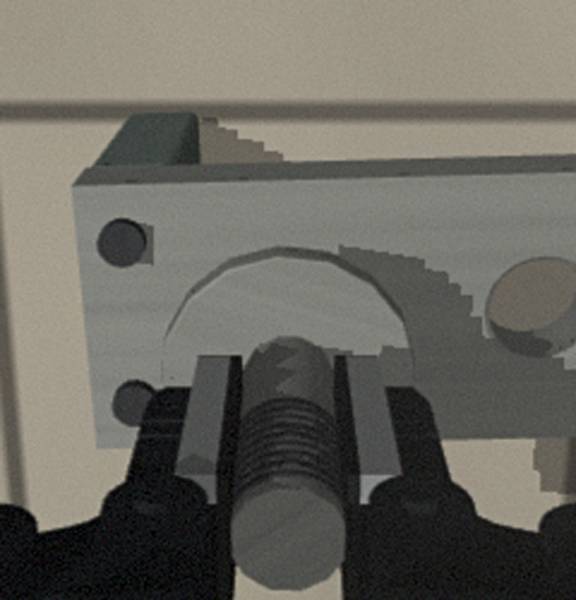

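View pics/s6.png

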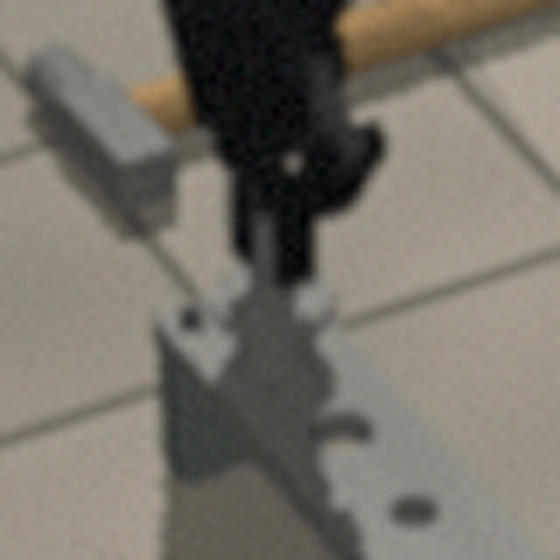

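The shoulder has stopped on the plate at TCP z 132.5, as predicted, with about 8 N of push. I'll ease off a little and open.

```bash
python3 -m jog '[[0,0,0.3,0,8],[0,0,0.5,0,8],[0,0,0.5,0,17],[0,0,0.5,0,19],[0,0,0.5,0,21],[0,0,0.5,0,24],[0,0,0.5,0,28],[0,0,0.5,0,32],[0,0,0.5,0,36],[0,0,0.5,0,36]]' 20
python3 - <<'E'
from h import *
st();c=bot.read_camera('wrist');save('w7',c,200,150,240,250,2.4)
E
```

```text
time: 15.8
tool_pos: [0.5668, -0.2005, 0.1323]
tcp_rot: [-1.571, 0.0, -0.0]
wrist_force: [-0.3, -0.1, -0.2]
width: 0.422
t 15.8 tcp [ 566.8 -200.5  132.3] F [-0.3 -0.1 -0.2] T [-0.05 -0.01  0.05] w 36.1
```

View pics/w7.png

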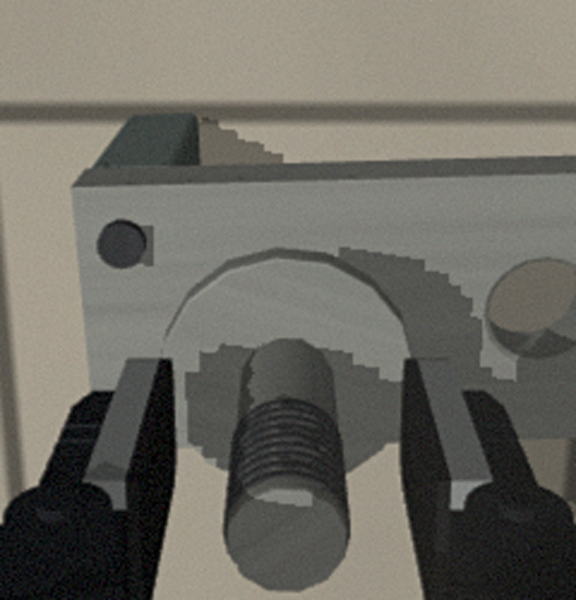

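Released, and the axle stands with no force on the wrist. I'll back off straight up, then sideways to clear the cameras' view.

```bash
python3 -m jog '[[0,0,5,0,38],[0,0,15,0,38],[0,0,30,0,38],[0,0,50,0,38],[0,0,75,0,38],[0,0,100,0,38],[0,20,110,0,38],[0,60,110,0,38],[-20,110,110,0,38],[-50,160,110,0,38]]'
python3 - <<'E'
from h import *
st()
T=bot.read_camera('top');S=bot.read_camera('scene')
np.savez('camT.npz',**T);np.savez('camS.npz',**S)
save('s8',S);save('s8c',S,250,140,80,80,7);save('t8c',T,360,210,80,60,8);save('t8',T)
E
```

```text
time: 17.1
tool_pos: [0.5161, -0.038, 0.2423]
tcp_rot: [-1.57, 0.0, -0.0]
wrist_force: [-0.5, 0.5, 0.0]
width: 0.444
t 17.1 tcp [516.1 -38.  242.3] F [-0.5  0.5  0. ] T [-0.03  0.01  0.02] w 37.9
```

View pics/s8c.png

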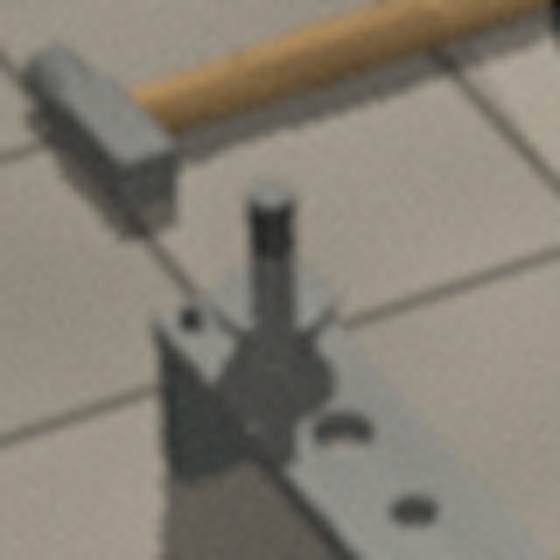

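View pics/t8c.png

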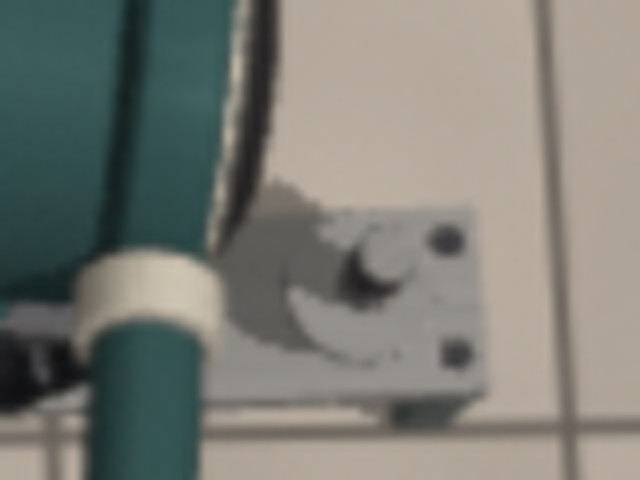

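View pics/s8.png

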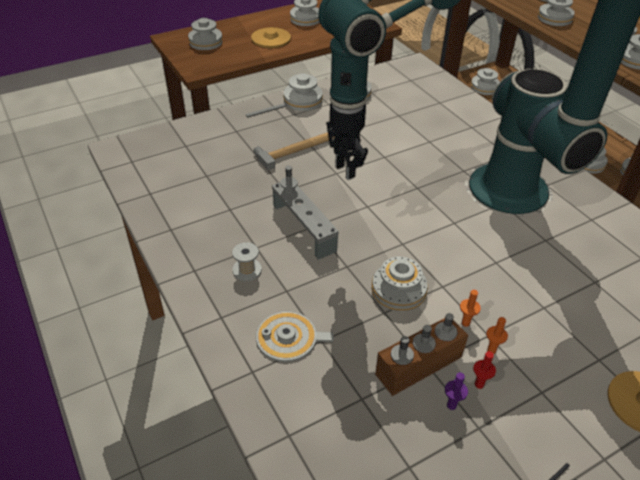

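```bash
python3 - <<'E'
from h import *
S=dict(np.load('camS.npz'));T=dict(np.load('camT.npz'))
for z in(.122,.137,.142,.147,.152):print(z,proj(S,[.5703,-.2012,z]).round(1),proj(T,[.5666,-.2017,z]).round(1))
print(ray(S,288.3,166.7,.142),ray(T,408.0,241.1,.142))
E
```

```text
0.122 [288.3 173.5] [406.9 243.1]
0.137 [288.2 168.6] [408.  241.7]
0.142 [288.1 167. ] [408.4 241.3]
0.147 [288.1 165.3] [408.7 240.8]
0.152 [288.1 163.7] [409.1 240.3]
[ 0.56948582 -0.2019751   0.142     ] [ 0.56696143 -0.20090984  0.142     ]
```

Scene (288.3,166.7) and top (408.0,241.1) both put the nut top at z of about 142 mm over hole 3, within about 1 mm and upright. That means the flange is 20 mm above the plate. The rack's axles and the bystanders look undisturbed.

```bash
python3 -c "
from workcell import bot
print(bot.finish_job())"
```

```text
the job is handed in; nothing more can be done
None
```

The hub's axle has a 25 mm journal. It now stands upright and let go in the 26 mm hole (`gauge_hole3`), with its shoulder down on the plate. I handed the job in at about 17 s; no verdict was reported.

**Sizing:** After drawing the axle out, I measured it in the scene camera: the shoulder was about 29.0 mm and the journal about 24.6 mm. On that basis I tried it only in the 26 mm hole, so a refusal in the 21 mm hole was never felt. The fit agrees with 25 mm:
- The lead cone touched lightly when the axle was about 0.6 mm off centre.
- The journal then ran free.
- The shoulder stopped within 0.5 mm of the predicted height, with about 8 N of push.

**Last checks:**
- **Position:** After release, both cameras put the nut top at the expected 142 mm, so the flange is 20 mm above the plate. The axis is within about 1 mm of the hole centre.
- **Bench:** The wrist force was near zero after release, and the arm is clear of everything. The three rack axles and the bystanders look undisturbed in the last scene picture.
- **Disagreement:** The scene and top cameras differed by 3–5 mm in x throughout. I worked from each camera's own axle-to-hole offset and from the wrist view, and those agreed to about 1 mm.

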